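# Crib-stack the guide rails on the board

### The job

Take the four black guide rails out of the sloping feed rack and finish the crosswise stack on the plywood board: lay the two short rails across the two rails already there, one at each end and flush with their ends, then lay the two long rails across the short ones, again one at each end and flush, so that the corners of the stack line up. Set each rail down gently rather than dropping it, keep the bottom two where they are, and leave the mug, the flask and the screwdriver alone.

Things in the scene. Friction and masses are not known exactly. Their poses are not given: they have to be found in the camera images.
- rack: fixed metal feed rack with four channels side by side (centres at y = +-48, +-144 mm; 92 mm clear; 14 mm dividers) on a sloping floor 220 x 388 mm. Origin: on the table below the middle of its lower edge; x level, away from the robot; the floor climbs towards -x (lower edge far), y along the lower edge. A loose rail lies in each, within 6 mm of its centre line; which is where varies
- rack_lip (a point): middle of the chute floor's lower edge, 30 mm above the table, axes as the rack. From here the floor climbs towards -x, to the robot, at 25 degrees; a 22 mm high lip stops the rails from sliding off
- rack_crossrail (a point): middle of a fixed 16 mm round steel bar, 412 mm long along rack y, 191 mm above the table, hanging over the upper, near end of the channels; its two uprights (16 x 12 mm) stand square to the chute floor from 198 mm up the slope at rack y = +-200 mm. A tool square to the chute floor (leaning 25 degrees, its upper end away from the robot) passes clear of it
- board: fixed plywood stacking board 200 x 160 x 12 mm, lying flat on the table, 200 mm along its x. Origin: centre of its underside
- board_top (a point): centre of the board's upper face, 12 mm above the table, axes as the board. Bottom rails lie along x at y = +-48 mm. Finished stack, 160 mm (x) by 120 mm (y), flush corners: short rails along y with middles at x = +-68, y = 0, 36 mm above this point; long rails along x with middles at x = 0, y = +-48, 60 mm above it
- short_a: Short loose rail to be stacked: black plastic guide rail, 120 x 24 x 24 mm, about 108 g. Origin: middle of the underside's edge at one end of the rail; x runs along the rail, z away from the face it rests on, y across. At the start its origin end is at the lip of a rack channel, x up the slope, z square to the chute floor
- short_a_mid (a point): centre of that rail (60 mm along x from its origin, 12 mm above its underside), same axes
- short_b: Short loose rail to be stacked: black plastic guide rail, 120 x 24 x 24 mm, about 108 g. Origin: middle of the underside's edge at one end of the rail; x runs along the rail, z away from the face it rests on, y across. At the start its origin end is at the lip of a rack channel, x up the slope, z square to the chute floor
- short_b_mid (a point): centre of that rail (60 mm along x from its origin, 12 mm above its underside), same axes
- long_a: Long loose rail to be stacked: black plastic guide rail, 160 x 24 x 24 mm, about 144 g. Origin: middle of the underside's edge at one end of the rail; x runs along the rail, z away from the face it rests on, y across. At the start its origin end is at the lip of a rack channel, x up the slope, z square to the chute floor
- long_a_mid (a point): centre of that rail (80 mm along x from its origin, 12 mm above its underside), same axes
- long_b: Long loose rail to be stacked: black plastic guide rail, 160 x 24 x 24 mm, about 144 g. Origin: middle of the underside's edge at one end of the rail; x runs along the rail, z away from the face it rests on, y across. At the start its origin end is at the lip of a rack channel, x up the slope, z square to the chute floor
- long_b_mid (a point): centre of that rail (80 mm along x from its origin, 12 mm above its underside), same axes
- base_a: Bottom rail, already lying on the board, loose: black plastic guide rail, 160 x 24 x 24 mm, about 144 g. Origin: middle of the underside's edge at one end of the rail; x runs along the rail, z away from the face it rests on, y across
- base_a_mid (a point): centre of that rail (80 mm along x from its origin, 12 mm above its underside), same axes
- base_b: Bottom rail, already lying on the board, loose: black plastic guide rail, 160 x 24 x 24 mm, about 144 g. Origin: middle of the underside's edge at one end of the rail; x runs along the rail, z away from the face it rests on, y across
- base_b_mid (a point): centre of that rail (80 mm along x from its origin, 12 mm above its underside), same axes
- mug: bystander: blue mug, 80 mm wide, 95 mm high, beyond the board; origin at the centre of its underside, handle at +y
- flask: bystander: tall steel flask with black cap, 68 mm wide, 180 mm high, between the board and the rack on the far side; origin at the centre of its underside
- screwdriver: bystander: screwdriver about 190 mm long lying on the table to the right of the board; origin on the table near its middle, x along it
Things that resemble listed ones, but are neither listed nor needed, are in the scene too. Leave any blue, pink or turquoise look-alike of the short_b alone.

How it is judged (in metres and radians):
On the way:
1. both short rails lie across the bottom pair, at its two ends (((x of short_a_mid in the frame of board_top between 0.059 and 0.077 m and y of short_a_mid in the frame of board_top between -0.009 and 0.009 m and z of short_a_mid in the frame of board_top between 0.031 and 0.041 m and angle between the x axis of each of short_a_mid, short_b_mid and the y axis of board_top, either way round below 0.12 rad and angle between short_a_mid's own x axis and vertical between 1.5 and 1.64 rad and x of short_b_mid in the frame of board_top between -0.077 and -0.059 m and y of short_b_mid in the frame of board_top between -0.009 and 0.009 m and z of short_b_mid in the frame of board_top between 0.031 and 0.041 m and angle between short_b_mid's own x axis and vertical between 1.5 and 1.64 rad) or (x of short_b_mid in the frame of board_top between 0.059 and 0.077 m and y of short_b_mid in the frame of board_top between -0.009 and 0.009 m and z of short_b_mid in the frame of board_top between 0.031 and 0.041 m and angle between the x axis of each of short_b_mid, short_a_mid and the y axis of board_top, either way round below 0.12 rad and angle between short_b_mid's own x axis and vertical between 1.5 and 1.64 rad and x of short_a_mid in the frame of board_top between -0.077 and -0.059 m and y of short_a_mid in the frame of board_top between -0.009 and 0.009 m and z of short_a_mid in the frame of board_top between 0.031 and 0.041 m and angle between short_a_mid's own x axis and vertical between 1.5 and 1.64 rad))), for 0.2 s.
At the end, for the whole second after the job is handed in: Flush crib on the board: bottom pair unmoved, short rails across its ends, long rails across theirs; each rail's middle within 9 mm in x and y and 5 mm in height of its place (see board_top), within 0.12 rad of its direction, level to 0.07 rad, at rest (x of base_a_mid in the frame of board_top between -0.009 and 0.009 m and y of base_a_mid in the frame of board_top between 0.039 and 0.057 m and z of base_a_mid in the frame of board_top between 0.007 and 0.017 m and angle between the x axis of each of base_a_mid, base_b_mid and the x axis of board_top, either way round below 0.12 rad and angle between base_a_mid's own x axis and vertical between 1.5 and 1.64 rad and x of base_b_mid in the frame of board_top between -0.009 and 0.009 m and y of base_b_mid in the frame of board_top between -0.057 and -0.039 m and z of base_b_mid in the frame of board_top between 0.007 and 0.017 m and angle between base_b_mid's own x axis and vertical between 1.5 and 1.64 rad and ((x of short_a_mid in the frame of board_top between 0.059 and 0.077 m and y of short_a_mid in the frame of board_top between -0.009 and 0.009 m and z of short_a_mid in the frame of board_top between 0.031 and 0.041 m and angle between the x axis of each of short_a_mid, short_b_mid and the y axis of board_top, either way round below 0.12 rad and angle between short_a_mid's own x axis and vertical between 1.5 and 1.64 rad and x of short_b_mid in the frame of board_top between -0.077 and -0.059 m and y of short_b_mid in the frame of board_top between -0.009 and 0.009 m and z of short_b_mid in the frame of board_top between 0.031 and 0.041 m and angle between short_b_mid's own x axis and vertical between 1.5 and 1.64 rad) or (x of short_b_mid in the frame of board_top between 0.059 and 0.077 m and y of short_b_mid in the frame of board_top between -0.009 and 0.009 m and z of short_b_mid in the frame of board_top between 0.031 and 0.041 m and angle between the x axis of each of short_b_mid, short_a_mid and the y axis of board_top, either way round below 0.12 rad and angle between short_b_mid's own x axis and vertical between 1.5 and 1.64 rad and x of short_a_mid in the frame of board_top between -0.077 and -0.059 m and y of short_a_mid in the frame of board_top between -0.009 and 0.009 m and z of short_a_mid in the frame of board_top between 0.031 and 0.041 m and angle between short_a_mid's own x axis and vertical between 1.5 and 1.64 rad)) and ((x of long_a_mid in the frame of board_top between -0.009 and 0.009 m and y of long_a_mid in the frame of board_top between 0.039 and 0.057 m and z of long_a_mid in the frame of board_top between 0.055 and 0.065 m and angle between the x axis of each of long_a_mid, long_b_mid and the x axis of board_top, either way round below 0.12 rad and angle between long_a_mid's own x axis and vertical between 1.5 and 1.64 rad and x of long_b_mid in the frame of board_top between -0.009 and 0.009 m and y of long_b_mid in the frame of board_top between -0.057 and -0.039 m and z of long_b_mid in the frame of board_top between 0.055 and 0.065 m and angle between long_b_mid's own x axis and vertical between 1.5 and 1.64 rad) or (x of long_b_mid in the frame of board_top between -0.009 and 0.009 m and y of long_b_mid in the frame of board_top between 0.039 and 0.057 m and z of long_b_mid in the frame of board_top between 0.055 and 0.065 m and angle between the x axis of each of long_b_mid, long_a_mid and the x axis of board_top, either way round below 0.12 rad and angle between long_b_mid's own x axis and vertical between 1.5 and 1.64 rad and x of long_a_mid in the frame of board_top between -0.009 and 0.009 m and y of long_a_mid in the frame of board_top between -0.057 and -0.039 m and z of long_a_mid in the frame of board_top between 0.055 and 0.065 m and angle between long_a_mid's own x axis and vertical between 1.5 and 1.64 rad)) and linear speed of each of short_a, short_b, long_a, long_b, base_a, base_b below 0.02 m/s); the robot touches nothing.
It fails at once if the mug is shifted more than 20 mm (distance of mug from where it was at the start of the episode above 0.02 m).
It fails at once if the flask is shifted more than 20 mm (distance of flask from where it was at the start of the episode above 0.02 m).
It fails at once if the screwdriver is shifted more than 20 mm (distance of screwdriver from where it was at the start of the episode above 0.02 m).
It fails at once if a rail is dropped or thrown onto the stack (faster than 0.6 m/s close above its place) ((linear speed of short_a above 0.6 m/s and horizontal distance between short_a_mid and board_top below 0.1 m and z of short_a_mid in the frame of board_top below 0.075 m) or (linear speed of short_b above 0.6 m/s and horizontal distance between short_b_mid and board_top below 0.1 m and z of short_b_mid in the frame of board_top below 0.075 m) or (linear speed of long_a above 0.6 m/s and horizontal distance between long_a_mid and board_top below 0.1 m and z of long_a_mid in the frame of board_top below 0.075 m) or (linear speed of long_b above 0.6 m/s and horizontal distance between long_b_mid and board_top below 0.1 m and z of long_b_mid in the frame of board_top below 0.075 m)).
It also fails if it takes over 72 s, if anything falls off the work surface, if the arm or the gripper's body presses on something with over 40 N, if the wrist force passes 120 N, or if a joint passes its speed limit or range.

### The arm

A 7-joint arm with a two-finger parallel gripper is mounted at the origin on the work surface. World frame = base frame: x ahead of the robot, y to its left, z up, the work surface at z = 0. Lengths are in m, angles in degrees, forces in N, time in s.
With the tool pointing down it reaches from about 0.425 to 0.875 m from the base axis. Payload 4.7 kg.
Tool frame: the origin (TCP) lies at the centre of the arm's flange, where the gripper is bolted on; the fingertips stand 182 mm ahead of it and the grasp point (between the pads) lies 164 mm ahead of it; z points along the fingers, y is the line along which they close (so a half turn about z gives the same grasp; the last joint's range is limited). The gripper opens to 87 mm and grips with 3 to 60 N. Pads are 19 mm wide; open, the fingers measure 117 mm over their backs; the gripper's body (75 mm by 190 mm) begins 51 mm behind the grasp point.
Start: joints at [-71.385, 18.392, -4.016, 83.108, 1.295, 78.541, -3.26], TCP at [0.199, 0.619, 0.405] pointing down, gripper open.
Joint ranges: [-163.93, 163.93], [-17.29, 119.83], [-79.2, 71.16], [3.27, 140.29], [-89.18, 269.18], [5.43, 117.66], [-154.24, 154.24]. Speed limits (degrees/s): [147.25, 147.25, 180, 180, 180, 180, 180].

### API

Orientations are given as [roll, pitch, yaw] about the fixed x, y, z axes, in that order (R = Rz(yaw) Ry(pitch) Rx(roll)).
In Python, from cell import env gives the robot as it stands. The module is installed in compiled form; this text tells all that it offers.
- The arm moves only by the tool step_arm, never from a script. Its argument "steps" is one flat list of numbers, 5 for each row, row after row: the opening, from 0 (shut) to 1 (fully open), then the shift along the tool's x, y, z in mm, then the turn about the tool's z in degrees. In form: [grip, dx, dy, dz, roll, grip, dx, dy, dz, roll, ...]. A call has 1 to 12 rows; each row shifts and turns the commanded pose from where the row before left it, along the tool's axes as they then stand; what a row does not reach is not made up. A row lasts 1/8 s, in which the tool goes at most 62.5 mm and 10.7 degrees, less where a joint would pass 70% of its speed; a pose out of reach is approached as far as the arm can. A call with a gripper value outside its range is refused whole. The fingers move at their own pace and stop on an object; "grip_force" is the grip in N (left out, the last holds). Time passes only in rows, so rows that do not move let the fingers close. It gives the time, the measured TCP pose, the force, the opening and the grip force at its end, in the units of the state.
- env.get_obs(): the state, without advancing time (a new reading comes with each control period).
- env.read_camera(name): name is "scene" or "top" or "wrist"; returns a dict with "image" (400x640x3 uint8, red, green, blue), "camera_matrix" (3x3 intrinsics, pixels), "R" (3x3) and "t" (3): a world point X has camera coordinates R X + t. Camera axes: x right, y down, z forward; pixel columns grow to the right and rows downward; lengths in m; the calibration is good to about 2 mm. The wrist camera is an equidistant fisheye: a pixel r from the principal point sees the ray r / f radians off the axis. A picture is of the moment at which its call begins. There is no depth.
- env.sign_off(): hands the job in; it is judged then, once.
The state is a dict: "time_s": time; "qpos": joint angles; "joint_velocities": joint speeds; "effort": joint torques, N m; "tool_pos": TCP position; "tool_rot": TCP orientation; "force": force on the tool from outside, world axes, zero at the start; "wrist_torque": the same for the moment, N m; "grip_width": finger opening in m; "grasp_force": force on a finger pad.
Only numpy, scipy, OpenCV 4.12 (cv2) and the standard library are available. Lean on these libraries where they do the work, as an engineer would, in place of code of your own. Each camera call takes 0.05 s, during which the arm holds its last target. There are 200 camera calls.

## Working session

There is one attempt and no reset: what is moved stays moved. The work goes in short steps, Python scripts to look and compute and a tool call to move; the robot and the scene stay as the last step left them, time stands still between calls to the robot, and variables do not carry over. Pictures are saved under pics/ and viewed, at most 14 in all, crops included, and the job is handed in when it is done.

Besides the shell and the picture viewer there is one more tool, called after "Call:" in YAML: its name, and indented under it one key for each argument. step_arm: Moves the arm, as the interface text tells. Its arguments: {"type":"object","properties":{"steps":{"type":"array","items":{"type":"number"}},"grip_force":{"type":"number"}},"required":["steps"]}

```bash
mkdir -p pics; python3 - <<'E'
from cell import env
import cv2,numpy as np
o=env.get_obs();print(o)
for n in("scene","top"):
    c=env.read_camera(n);cv2.imwrite(f"pics/{n}0.png",c["image"][:,:,::-1]);print(n,c["camera_matrix"].tolist(),np.round(c["R"],4).tolist(),np.round(c["t"],4).tolist())
E
```

```text
{'time_s': 0.0, 'qpos': array([-71.38404478,  18.43884271,  -4.01743683,  83.17751888,
         1.2956666 ,  78.54199289,  -3.26126083]), 'joint_velocities': array([ 0.07452201,  0.00411358, -0.08193782,  0.02103888,  0.0077367 ,
        0.02209158,  0.05712745]), 'effort': array([ 8.08609566e-04, -4.91279376e+01, -4.03440781e-01, -3.12542689e+01,
       -6.38661068e-02,  4.34962485e-02,  1.88042814e-04]), 'tool_pos': array([0.19873629, 0.61863729, 0.40364098]), 'tool_rot': array([-1.79886941e+02,  6.02375657e-03,  1.62194539e+02]), 'force': array([-0.01031796,  0.47979529,  0.50621292]), 'wrist_torque': array([ 0.02234885,  0.04134608, -0.01957972]), 'grasp_force': 0.0, 'grip_width': 0.08726670676544997}
scene [[448.5527667845893, 0.0, 321.4466340854825], [0.0, 448.5527667845893, 197.0144958079054], [0.0, 0.0, 1.0]] [[-0.1799, 0.9837, 0.0035], [0.6556, 0.1225, -0.7451], [-0.7334, -0.1318, -0.6669]] [0.0832, -0.2374, 2.0366]
top [[406.6793671634448, 0.0, 322.1146683298565], [0.0, 406.6793671634448, 194.3786994105204], [0.0, 0.0, 1.0]] [[-0.0146, -0.9999, 0.0038], [-0.9932, 0.014, -0.1153], [0.1153, -0.0055, -0.9933]] [0.0185, 0.5291, 1.3215]
```

View pics/top0.png

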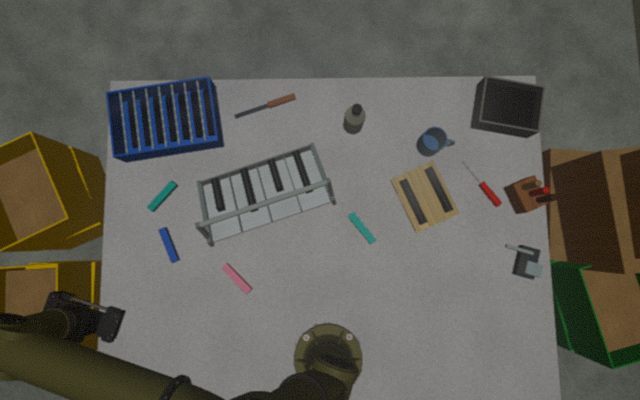

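View pics/scene0.png

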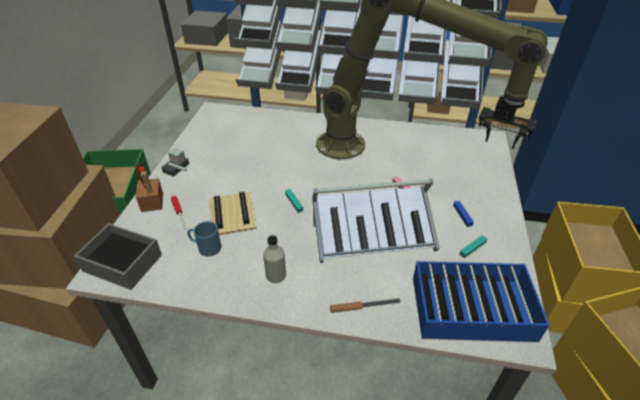

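Candidates for the rails in the top view: black bars in the grey sloping rack at (218,195), (248,188), (278,176) and (303,170). Look-alikes are the turquoise pieces (162,195) and (361,228), the blue one (169,245), the pink one (237,278), and the dark bars in the blue bin (165,118). I choose the four in the sloping rack. The bottom pair is at (412,202) and (437,188) on the plywood board. One close crop checks this.

```bash
python3 - <<'E'
import cv2,numpy as np
im=cv2.imread("pics/top0.png")
a=cv2.resize(im[135:255,190:340],None,fx=5,fy=5,interpolation=cv2.INTER_CUBIC)[:, :]
cv2.imwrite("pics/crop0.png",a[:600])
g=cv2.cvtColor(im,cv2.COLOR_BGR2GRAY)
u=cv2.resize(g[140:250,190:470],None,fx=8,fy=8,interpolation=cv2.INTER_CUBIC)
m=(u<75).astype(np.uint8)
for c in cv2.findContours(m,0,2)[0]:
    if 4000<cv2.contourArea(c)<60000:
        r=cv2.minAreaRect(c);b=cv2.boxPoints(r)
        print(np.round(np.array(r[0])/8-.4375+[190,140],1),np.round(np.array(r[1])/8,1),round(r[2],1),np.round(b/8-.4375+[190,140],1).tolist())
E
```

```text
[203.9 231.3] [15.6  6. ] 48.4 [[196.5, 227.4], [201.0, 223.4], [211.4, 235.1], [206.9, 239.1]]
[412.5 201.4] [47.7  8.3] 63.5 [[398.2, 181.9], [405.6, 178.2], [426.9, 221.0], [419.5, 224.7]]
[438.5 189.4] [47.8  8.7] 64.2 [[424.1, 169.8], [432.0, 166.0], [452.8, 209.0], [445.0, 212.8]]
[431.2 147.6] [16.  29.8] 90.0 [[416.3, 139.6], [446.1, 139.6], [446.1, 155.6], [416.3, 155.6]]
[205.8 143.4] [11.5 34.6] 81.1 [[187.8, 140.3], [222.0, 135.0], [223.8, 146.4], [189.6, 151.7]]
```

View pics/crop0.png

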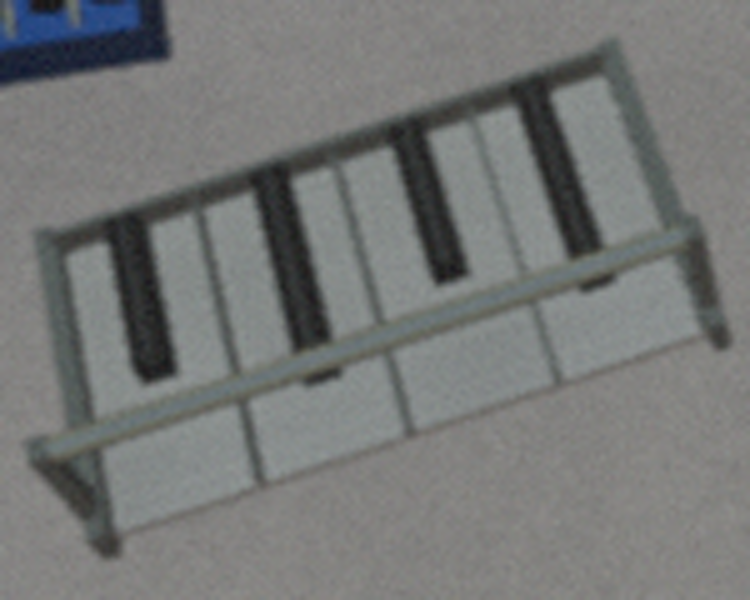

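```bash
cat > h.py <<'E'
import numpy as np,cv2
from scipy.optimize import least_squares
K=np.array([[406.679,0,322.115],[0,406.679,194.379],[0,0,1]])
R=np.array([[-0.0146,-0.9999,0.0038],[-0.9932,0.014,-0.1153],[0.1153,-0.0055,-0.9933]]);t=np.array([0.0185,0.5291,1.3215])
def proj(X):
    c=(R@np.asarray(X,float).T).T+t; p=c@K.T; return p[:,:2]/p[:,2:]
def ray(uv,z):
    d=R.T@np.linalg.solve(K,[uv[0],uv[1],1]);o=-R.T@t; return o+d*(z-o[2])/d[2]
def T(p,P):
    c,s=np.cos(p[2]),np.sin(p[2]);P=np.asarray(P,float)
    return np.c_[p[0]+c*P[:,0]-s*P[:,1],p[1]+s*P[:,0]+c*P[:,1],P[:,2]]
c25,s25=np.cos(np.radians(25)),np.sin(np.radians(25))
def slope(s,y,h): return [-s*c25+h*s25,y,.03+s*s25+h*c25]
E
python3 - <<'E'
from h import *
off=np.array([190,135]); px=lambda a:(np.array(a,float)+.5)/5-.5+off
P=[[-.1435,.206,.191],[-.1435,-.206,.191],slope(.22,.096,0),slope(.22,0,0),slope(.22,-.096,0)]
uv=px([[35,447],[692,232],[262,484],[410,433],[558,382]])
f=lambda p:(proj(T(p,P))-uv).ravel()
r=least_squares(f,[.5,.2,.2]);print("rack",r.x,np.degrees(r.x[2]),np.round(f(r.x).reshape(-1,2),1).tolist(),"cam",-R.T@t)
for y,L in((.144,.12),(.048,.16),(-.048,.12),(-.144,.16)):
    q=T(r.x,[slope(L/2,y,.012),slope(L,y,.024),slope(L,y,0),slope(0,y,.024)]);print(y,q[0].round(4),np.hypot(*q[0,:2]).round(3),((proj(q)-off+.5)*5-.5).round(0).tolist())
A=[ray(a,.036) for a in([398.2,181.9],[405.6,178.2],[426.9,221.0],[419.5,224.7])]
B=[ray(a,.036) for a in([424.1,169.8],[432.0,166.0],[452.8,209.0],[445.0,212.8])]
for q in(A,B):
    q=np.array(q);v=(q[0]+q[1]-q[2]-q[3])/2;w=q[1]-q[0];print(q.mean(0).round(4),np.linalg.norm(v).round(4),np.linalg.norm(w).round(4),np.degrees(np.arctan2(v[1],v[0])).round(2))
for n,a,z in(("flask",(354,125),0.02),("flask cap",(356,108),.18),("mug",(433,142),.05),("teal",(361,228),.01)):print(n,ray(a,z).round(3))
E
```

```text
rack [0.62737567 0.22835513 0.30814285] 17.655284908247264 [[-1.5, 0.4], [1.8, -1.1], [-0.3, -0.1], [-0.1, 0.2], [0.1, 0.5]] cam [0.37340327 0.018359   1.37358088]
0.144 [0.5367 0.3506 0.0662] 0.641 [[138.0, 289.0], [146.0, 356.0], [159.0, 374.0], [117.0, 206.0]]
0.048 [0.5486 0.2536 0.0747] 0.604 [[285.0, 267.0], [305.0, 360.0], [315.0, 378.0], [257.0, 160.0]]
-0.048 [0.5949 0.1677 0.0662] 0.618 [[420.0, 196.0], [438.0, 260.0], [446.0, 279.0], [396.0, 115.0]]
-0.144 [0.6068 0.0707 0.0747] 0.611 [[569.0, 174.0], [600.0, 262.0], [606.0, 282.0], [534.0, 70.0]]
[ 0.5013 -0.2876  0.036 ] 0.1571 0.0279 24.35
[ 0.5403 -0.3753  0.036 ] 0.1577 0.0297 23.33
flask [ 0.768 -0.102  0.02 ]
flask cap [ 0.774 -0.095  0.18 ]
mug [ 0.697 -0.361  0.05 ]
teal [ 0.417 -0.118  0.01 ]
```

The crop shows short, long, short, long from left to right in the four channels, and the rack fit predicts the rail ends to within about 1–2 px. The board is centred near (0.521, -0.332) with yaw about 24°. I'll move over the first short rail.

Call:
step_arm:
  steps: [0.55, 0, 0, 0, -10, 0.55, 0, 0, 0, -10, 0.55, 0, 0, 0, -10, 0.55, 0, 0, 0, -5.4, 0.55, -30, -45, 0, 0, 0.55, -30, -45, 0, 0, 0.55, -30, -45, 0, 0, 0.55, -30, -45, 0, 0, 0.55, -30, -45, 0, 0, 0.55, -30, -45, 0, 0, 0.55, -30, -45, 0, 0, 0.55, -30, -45, 0, 0]
  grip_force: 30

```text
time_s: 1.6
tool_pos: [0.5374, 0.347, 0.4044]
tool_rot: [-180.0, -0.0, -162.4]
force: [0.4, 1.1, 0.8]
grip_width: 0.0479
grasp_force: 0.0
```

```bash
python3 - <<'E'
from cell import env
import cv2,numpy as np
c=env.read_camera("wrist");o=env.get_obs()
cv2.imwrite("pics/w1.png",c["image"][:,:,::-1]);print(c["camera_matrix"].tolist(),"C",-c["R"].T@c["t"],"axis",c["R"][2])
print(o["time_s"],o["tool_pos"],o["tool_rot"],o["qpos"],o["grip_width"])
E
```

```text
[[309.70691628693146, 0.0, 319.23354867123436], [0.0, 309.70691628693146, 201.53528050247846], [0.0, 0.0, 1.0]] C [0.4696436  0.32439554 0.38422846] axis [ 0.24558048  0.07775199 -0.966253  ]
1.65 [0.54381802 0.33937101 0.40409439] [-1.79601531e+02  1.59828371e-01 -1.63017716e+02] [-38.9125891   17.13626884   5.57271615  84.89726087  -1.23913948
  78.00616324  73.65248089] 0.047583352009158815
```

View pics/w1.png

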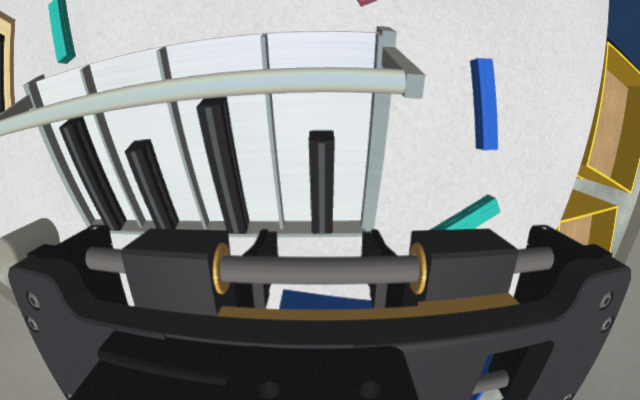

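The wrist view shows the rail in channel +144 at columns 310–334, rows 131–232, and the camera sits on the bar side of the gripper. I'll flip the tool so the camera stays clear of the bar, and use this frame to refine the pose.

```bash
cat >> h.py <<'E'
def wp(c,X):
    p=(c["R"]@np.asarray(X,float).T).T+c["t"];r=np.hypot(p[:,0],p[:,1]);th=np.arctan2(r,p[:,2]);k=c["camera_matrix"]
    return np.c_[k[0,2]+k[0,0]*th*p[:,0]/r,k[1,2]+k[0,0]*th*p[:,1]/r]
def wray(c,uv,z):
    k=c["camera_matrix"];d=(np.array(uv,float)-k[:2,2])/k[0,0];th=np.hypot(*d);v=np.r_[d/th*np.sin(th),np.cos(th)] if th>0 else np.array([0,0,1.]);v=c["R"].T@v;o=-c["R"].T@c["t"];return o+v*(z-o[2])/v[2]
rack=[.62737567,.22835513,.30814285]
E
python3 - <<'E'
from cell import env
from h import *
import cv2
c=env.read_camera("wrist");im=c["image"];g=cv2.cvtColor(im,7)
o=env.get_obs();print(o["tool_pos"],o["tool_rot"])
cv2.imwrite("pics/w1b.png",im[:,:,::-1]);np.savez("w1b.npz",im=im,R=c["R"],t=c["t"],k=c["camera_matrix"])
for y in(.144,.048,-.048,-.144):
    L=.12 if y in(.144,-.048) else .16
    print(y,wp(c,T(rack,[slope(L,y+d,h) for d,h in((.012,0),(-.012,0),(.012,.024),(-.012,.024))])).round(0).tolist())
print("bar ends/div",wp(c,T(rack,[[-.1435,.206,.191],[-.1435,-.206,.191]]+[slope(.22,d,0) for d in(.096,0,-.096)])).round(0).tolist())
for r in range(125,240,12):
    d=np.where(g[r,280:365]<90)[0]; print(r,(d.min()+280,d.max()+280) if len(d) else None,end=" ")
print()
for s in(.11,.08,.05,.02):
    print(wp(c,T(rack,[slope(s,.144,.024)])).round(1).tolist(),end=" ")
E
```

```text
[0.54185965 0.34113014 0.40404939] [-1.79683105e+02  7.15893693e-02 -1.63076548e+02]
0.144 [[348.0, 128.0], [323.0, 129.0], [349.0, 140.0], [323.0, 140.0]]
0.048 [[245.0, 93.0], [220.0, 95.0], [239.0, 102.0], [213.0, 104.0]]
-0.048 [[165.0, 136.0], [146.0, 138.0], [155.0, 148.0], [136.0, 150.0]]
-0.144 [[88.0, 114.0], [74.0, 117.0], [76.0, 124.0], [62.0, 126.0]]
bar ends/div [[438.0, 83.0], [-8.0, 131.0], [279.0, 27.0], [175.0, 39.0], [96.0, 58.0]]
125 None 137 (np.int64(321), np.int64(345)) 149 (np.int64(321), np.int64(344)) 161 (np.int64(321), np.int64(344)) 173 (np.int64(322), np.int64(344)) 185 (np.int64(322), np.int64(343)) 197 (np.int64(322), np.int64(343)) 209 (np.int64(323), np.int64(342)) 221 (np.int64(322), np.int64(343)) 233 (np.int64(363), np.int64(364)) 
[[336.1, 149.8]] [[335.5, 176.2]] [[335.0, 199.7]] [[334.4, 220.6]]
```

Call:
step_arm:
  steps: [0.55, 0, 0, 0, 10.5, 0.55, 0, 0, 0, 10.5, 0.55, 0, 0, 0, 10.5, 0.55, 0, 0, 0, 10.5, 0.55, 0, 0, 0, 10.5, 0.55, 0, 0, 0, 10.5, 0.55, 0, 0, 0, 10.5, 0.55, 0, 0, 0, 10.5, 0.55, 0, 0, 0, 10.5, 0.55, 0, 0, 0, 10.5, 0.55, 0, 0, 0, 10.5, 0.55, 0, 0, 0, 10.5]

```text
time_s: 3.2
tool_pos: [0.5359, 0.3487, 0.4042]
tool_rot: [-180.0, 0.0, 71.3]
force: [-0.2, 0.1, 0.1]
grip_width: 0.0478
grasp_force: 0.0
```

Call:
step_arm:
  steps: [0.55, 0, 0, 0, 10.5, 0.55, 0, 0, 0, 10.5, 0.55, 0, 0, 0, 10.5, 0.55, 0, 0, 0, 10.5, 0.55, 0, 0, 0, 10.5, 0.55, 0, 0, 0, 1.5, 0.55, 0, 0, 40, 0, 0.55, 0, 0, 40, 0, 0.55, 0, 0, 0, 0]

```text
time_s: 4.32
tool_pos: [0.5348, 0.3479, 0.3212]
tool_rot: [179.9, 0.4, 17.7]
force: [-0.4, 0.5, 0.0]
grip_width: 0.0477
grasp_force: 0.0
```

```bash
python3 - <<'E'
from cell import env
import cv2,numpy as np
c=env.read_camera("wrist");o=env.get_obs()
cv2.imwrite("pics/w2.png",c["image"][:,:,::-1])
print(o["time_s"],o["tool_pos"],o["tool_rot"],o["qpos"],o["grip_width"])
E
```

```text
4.375 [0.5358598  0.34830502 0.32389096] [1.79947279e+02 1.50309302e-01 1.77021701e+01] [ -57.27278249   21.17409887   27.56661183   91.54245615  -10.23199636
   69.96433741 -100.04806411] 0.04803687656627737
```

View pics/w2.png

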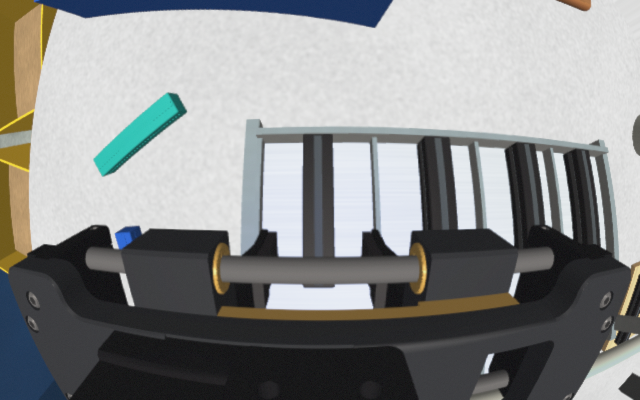

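The rail is centred between the fingers (columns 304–332). I'll descend, grip and lift.

Call:
step_arm:
  steps: [0.55, 0, 0, 35, 0, 0.55, 0, 0, 30, 0, 0.55, 0, 0, 15, 0, 0.55, 0, 0, 0, 0, 0.1, 0, 0, 0, 0, 0.1, 0, 0, 0, 0, 0.1, 0, 0, 0, 0, 0.1, 0, 0, -10, 0, 0.1, 0, 0, -30, 0, 0.1, 0, 0, -50, 0, 0.1, 0, 0, -50, 0, 0.1, 0, 0, -20, 0]
  grip_force: 30

```text
time_s: 5.88
tool_pos: [0.537, 0.3481, 0.409]
tool_rot: [-179.9, -0.3, 17.6]
force: [-0.0, -0.3, -1.9]
grip_width: 0.0237
grasp_force: 30.0
```

Call:
step_arm:
  steps: [0.1, 0, 60, 0, 0, 0.1, 0, 60, 0, 0, 0.1, 0, 60, 0, 0, 0.1, 0, 60, 0, 0, 0.1, 0, 60, 0, 0, 0.1, 0, 60, 0, 0, 0.1, 0, 60, 0, 0, 0.1, -30, 55, 30, 0, 0.1, -50, 0, 50, 0, 0.1, -36, 0, 50, 0, 0.1, 0, 0, 30, 0, 0.1, 0, 0, 0, 0]

```text
time_s: 7.38
tool_pos: [0.5744, -0.1312, 0.2508]
tool_rot: [-179.8, 0.3, 17.6]
force: [0.4, 0.1, -0.8]
grip_width: 0.0237
grasp_force: 30.0
```

Call:
step_arm:
  steps: [0.1, 0, 0, 20, 0, 0.1, 0, 0, 12, 0, 0.1, 0, 0, 8, 0, 0.1, 0, 0, 8, 0, 0.1, 0, 0, 6, 0, 0.1, 0, 0, 0, 0, 0.1, 0, 0, 0, 0]
  grip_force: 8

```text
time_s: 8.25
tool_pos: [0.5762, -0.1316, 0.1997]
tool_rot: [-180.0, -0.0, 17.6]
force: [-0.1, 0.1, -2.3]
grip_width: 0.0236
grasp_force: 8.0
```

```bash
python3 - <<'E'
from cell import env
import cv2,numpy as np
c=env.read_camera("wrist");s=env.read_camera("scene")["image"]
a=c["image"][:300];b=cv2.resize(s[180:300,180:340],(640,480))[:300+0]
b=cv2.resize(s[160:240,240:400],(640,320))
cv2.imwrite("pics/w3.png",np.vstack([a[:280],b])[:,:,::-1])
o=env.get_obs();print(o["tool_pos"],o["force"],o["grip_width"])
E
```

```text
[ 0.57628455 -0.13159356  0.19982511] [-0.60182852  0.42277092 -2.23587997] 0.02391295788924086
```

View pics/w3.png

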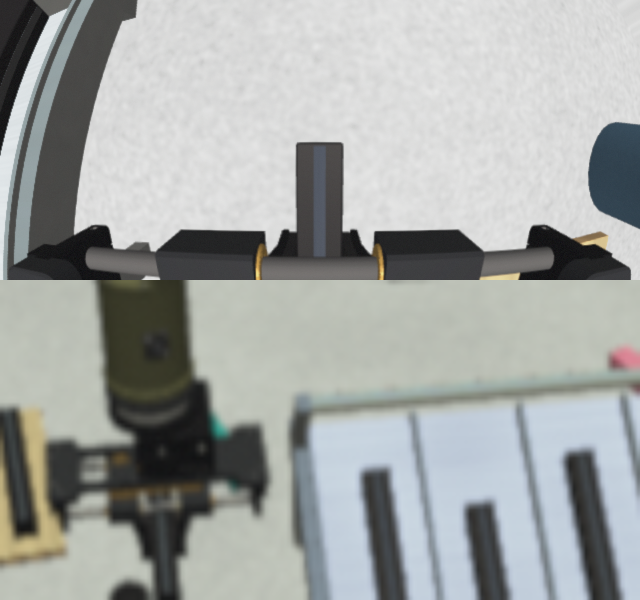

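Call:
step_arm:
  steps: [0.1, 0, 0, 5, 0, 0.1, 0, 0, 5, 0, 0.1, 0, 0, 0, 0, 0.1, 0, 0, 0, 0]

```text
time_s: 8.85
tool_pos: [0.5764, -0.1317, 0.1897]
tool_rot: [180.0, -0.0, 17.6]
force: [0.6, 0.3, 1.6]
grip_width: 0.0241
grasp_force: 8.0
```

```bash
cat >> h.py <<'E'
def end_pose(c,o,L):
    """far end of a held/flat rail from the wrist view: dark run around col 320"""
    g=cv2.cvtColor(c["image"],7);col=g[60:230,312:328].mean(1);d=np.where(col<110)[0]
    top=d.min()+60;w=[np.where(g[r,270:370]<110)[0]+270 for r in(top+6,top+25)]
    return top,[(x.min(),x.max()) for x in w]
E
python3 - <<'E'
from cell import env
from h import *
c=env.read_camera("wrist");o=env.get_obs();print(o["time_s"],o["tool_pos"],o["tool_rot"],o["force"],end_pose(c,o,.12))
ax=np.r_[np.cos(np.radians(o["tool_rot"][2])),np.sin(np.radians(o["tool_rot"][2]))]
for z in(0,.024):
    p=wray(c,(320,end_pose(c,o,.12)[0]),z);q=p[:2]-o["tool_pos"][:2];print(z,p,"along",q@ax,"tool y",q@[ax[1],-ax[0]])
E
```

```text
8.9 [ 0.5764346  -0.13165846  0.18967814] [ 1.79976101e+02 -4.99886335e-02  1.75988367e+01] [1.33655317 0.02304473 1.27799567] (np.int64(142), [(np.int64(295), np.int64(343)), (np.int64(295), np.int64(343))])
0 [ 0.63171019 -0.11578762  0.        ] along 0.05748706807798292 tool y 0.001584574227527413
0.024 [ 0.6331809  -0.11524108  0.024     ] along 0.05905419982642386 tool y 0.0015082799658839771
```

The far end measures 58.5 mm along the tool, against 60 expected, so the rail is flat to within a few mm. I'll release, regrasp it flat on the table, lift and turn.

Call:
step_arm:
  steps: [0.5, 0, 0, 0, 0, 0.5, 0, 0, 1.5, 0, 0.1, 0, 0, 0, 0, 0.1, 0, 0, 0, 0, 0.1, 0, 0, 0, 0, 0.1, 0, 0, -40, 0, 0.1, 0, 0, -50, 0, 0.1, 0, 0, -40, 0, 0.1, 0, 0, 0, -10.5, 0.1, 0, 0, 0, -10.5, 0.1, 0, 0, 0, -10.5, 0.1, 0, 0, 0, -10.5]
  grip_force: 40

```text
time_s: 10.4
tool_pos: [0.5759, -0.1316, 0.3178]
tool_rot: [-180.0, 0.0, 59.9]
force: [0.3, 0.9, -1.6]
grip_width: 0.0235
grasp_force: 40.0
```

Call:
step_arm:
  steps: [0.1, 0, 0, 0, -10.5, 0.1, 0, 0, 0, -10.5, 0.1, 0, 0, 0, -10.5, 0.1, 0, 0, 0, -10.5, 0.1, 0, 0, 0, -10.5, 0.1, 0, 0, 0, -1.9, 0.1, 0, 0, 0, 0]

```text
time_s: 11.28
tool_pos: [0.576, -0.1318, 0.3179]
tool_rot: [-180.0, -0.0, 113.8]
force: [-0.3, -0.5, -2.0]
grip_width: 0.0237
grasp_force: 40.0
```

Call:
step_arm:
  steps: [0.1, -50, -21, 0, 0, 0.1, -60, -21, 0, 0, 0.1, -50, -21, 0, 0, 0.1, 0, 0, 20, 0, 0.1, 0, 0, 0, 0, 0.1, 0, 0, 0, 0]

```text
time_s: 12.02
tool_pos: [0.5843, -0.3005, 0.298]
tool_rot: [180.0, -0.1, 114.1]
force: [0.4, 0.6, -0.2]
grip_width: 0.0235
grasp_force: 40.0
```

```bash
python3 - <<'E'
from cell import env
from h import *
c=env.read_camera("wrist");o=env.get_obs();print(o["time_s"],o["tool_pos"],o["tool_rot"])
np.savez("w4.npz",im=c["image"],R=c["R"],t=c["t"],k=c["camera_matrix"])
cv2.imwrite("pics/w4.png",c["image"][:,:,::-1])
E
```

```text
12.075 [ 0.58439084 -0.3006042   0.29849165] [ 1.79940424e+02 -2.09241300e-02  1.14122084e+02]
```

View pics/w4.png

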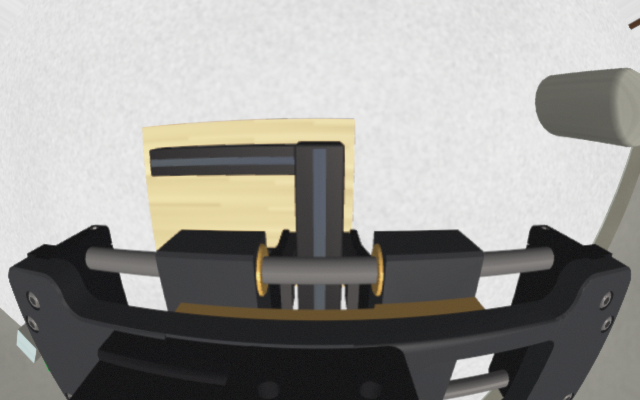

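```bash
python3 - <<'E'
from h import *
d=np.load("w4.npz");c={"R":d["R"],"t":d["t"],"camera_matrix":d["k"]}
g=cv2.cvtColor(d["im"],7);b=d["im"][:,:,2].astype(int)
# subpixel-ish edges of base rail
for u in(175,200,225,250,275):
    k=np.where(g[135:190,u]<100)[0]+135;print(u,k.min(),k.max(),end=" ")
for v in(155,160,165):
    k=np.where(g[v,120:290]<100)[0]+120;print(v,k.min(),end=" ")
print()
P=np.array([wray(c,p,z) for p,z in(((143,127),.012),((355,119),.012),((150,150),.036),((295,144),.036),((150,150),.012),((295,144),.012))]);print(P.round(4))
for i,j in((0,1),(2,3)):
    v=P[j]-P[i];print(np.degrees(np.arctan2(v[1],v[0])),np.linalg.norm(v))
def bf(cx,cy,yw):
    Q=T([cx,cy,np.radians(yw)],[[-.1,.08,.012],[.1,.08,.012],[-.08,.06,.036],[-.08,.036,.036],[-.08,.06,.012],[-.08,.036,.012]]);return wp(c,Q).round(1).tolist()
print(bf(.5208,-.3315,24))
E
```

```text
175 147 175 200 146 174 225 145 174 250 144 173 275 144 174 155 150 160 151 165 151 
[[ 0.401  -0.3037  0.012 ]
 [ 0.582  -0.2232  0.012 ]
 [ 0.4287 -0.314   0.036 ]
 [ 0.545  -0.2617  0.036 ]
 [ 0.4162 -0.3216  0.012 ]
 [ 0.5441 -0.264   0.012 ]]
23.95900152323739 0.19805296114575224
24.250829313026806 0.1275304161644099
[[141.2, 121.1], [355.2, 112.1], [146.7, 142.7], [148.8, 169.8], [159.5, 140.5], [161.2, 165.7]]
```

The board corners are at (143,127) and (355,119), and base_a's near end is at (151,147). That gives a board centre of about (0.524, -0.336) and yaw 24°. I'll lower the first short rail to its place.

Call:
step_arm:
  steps: [0.1, -6.2, -1.6, 20, 0, 0.1, 0, 0, 30, 0, 0.1, 0, 0, 15, 0, 0.1, 0, 0, 6, 0, 0.1, 0, 0, 2.5, 0, 0.1, 0, 0, 0, 0, 0.1, 0, 0, 0, 0]

```text
time_s: 12.95
tool_pos: [0.5849, -0.3089, 0.2255]
tool_rot: [179.9, 0.1, 114.0]
force: [0.4, 0.2, -1.0]
grip_width: 0.0234
grasp_force: 40.0
```

Call:
step_arm:
  steps: [0.1, 1.5, 0, 1, 0, 0.1, 0, 0, 0.5, 0, 0.1, 0, 0, 0, 0, 0.3, 0, 0, 0, 0, 0.45, 0, 0, 0, 0, 0.45, 0, 0, 0, 0, 0.45, 0, 0, -40, 0, 0.45, 0, 0, -50, 0, 0.45, 0, 0, -50, 0, 0.45, 0, 0, -30, 10.5, 0.45, 0, 0, 0, 10.5]

```text
time_s: 14.32
tool_pos: [0.5844, -0.3081, 0.3966]
tool_rot: [179.7, 0.1, 92.6]
force: [-0.1, 0.1, -0.4]
grip_width: 0.039
grasp_force: 0.0
```

```bash
python3 - <<'E'
from cell import env
from h import *
o=env.get_obs();print(o["time_s"],o["tool_pos"],o["tool_rot"],o["force"])
# next rail target: channel -48 short
q=T(rack,[slope(.06,-.048,.012)])[0];print(q)
a=np.radians(17.66);d=q-o["tool_pos"];print("dx,dy at yaw17.66",d[:2]@[np.cos(a),np.sin(a)],d[:2]@[np.sin(a),-np.cos(a)])
E
```

```text
14.325 [ 0.58439195 -0.30807311  0.39660819] [1.79682829e+02 1.30687085e-01 9.26407257e+01] [-0.14230616  0.10879715 -0.37428948]
[0.59494895 0.16766169 0.06623279]
dx,dy at yaw17.66 0.1543821596040481 -0.45011243835174514
```

Call:
step_arm:
  steps: [0.5, 0, 0, 0, 10.5, 0.5, 0, 0, 0, 10.5, 0.5, 0, 0, 0, 10.5, 0.5, 0, 0, 0, 10.5, 0.5, 0, 0, 0, 10.5, 0.5, 0, 0, 0, 10.5, 0.5, 0, 0, 0, 10.5, 0.5, 0, 0, 0, 1.9, 0.5, 19, -56, 0, 0, 0.5, 19, -56, 0, 0, 0.5, 19, -56, 0, 0, 0.5, 19, -56, 0, 0]

```text
time_s: 15.82
tool_pos: [0.5885, -0.0689, 0.3932]
tool_rot: [-180.0, -0.0, 17.8]
force: [0.6, 0.7, -1.0]
grip_width: 0.0435
grasp_force: 0.0
```

Call:
step_arm:
  steps: [0.5, 19, -56, 0, 0, 0.5, 19, -56, 0, 0, 0.5, 20, -57, 0, 0, 0.5, 20, -57, 30, 0, 0.5, 0, 0, 30, 0, 0.5, 0, 0, 10, 0, 0.5, 0, 0, 0, 0]

```text
time_s: 16.7
tool_pos: [0.5948, 0.1624, 0.3252]
tool_rot: [180.0, 0.0, 17.5]
force: [0.4, -0.6, 0.3]
grip_width: 0.0435
grasp_force: 0.0
```

```bash
cat >> h.py <<'E'
def rail_check(y,L):
    """above a channel, yaw 17.66: lateral offset of rail from tool axis; uses rack slope z"""
    from cell import env
    c=env.read_camera("wrist");o=env.get_obs();g=cv2.cvtColor(c["image"],7)
    tp=o["tool_pos"];a=np.radians(o["tool_rot"][2]);ax=np.array([np.cos(a),np.sin(a)]);ay=np.array([ax[1],-ax[0]])
    print(o["time_s"],tp.round(4),o["tool_rot"].round(2))
    for s in(.0,.01,.02,.03,.04):
        v=int(round(wp(c,T(rack,[slope(s,y,.024)]))[0,1]));k=np.where(g[v,280:360]<90)[0]+280
        if len(k)<5: print(s,v,None);continue
        q=wray(c,(k.mean(),v),slope(s,y,.024)[2]);d=q[:2]-tp[:2];print(s,v,k.min(),k.max(),"tool y",(d@ay).round(4),"rack xy",(q[:2]-rack[:2])@[[np.cos(rack[2]),-np.sin(rack[2])],[np.sin(rack[2]),np.cos(rack[2])]])
    q=T(rack,[slope(L/2,y,.012)])[0];d=q[:2]-tp[:2];print("centre: dx",d@ax,"dy",d@ay)
    return c
E
python3 - <<'E'
from h import *
rail_check(-.048,.12)
E
```

```text
16.75 [0.5951 0.1623 0.3262] [ 1.7999e+02 -7.0000e-02  1.7510e+01]
0.0 130 None
0.01 142 303 333 tool y 0.0001 rack xy [ 0.00081129 -0.05334697]
0.02 153 305 332 tool y 0.0004 rack xy [-0.00766646 -0.05365259]
0.03 165 305 333 tool y 0.0009 rack xy [-0.0166972  -0.05411964]
0.04 178 304 332 tool y -0.0 rack xy [-0.02628478 -0.0531668 ]
centre: dx 0.0014217316479143193 dy -0.005142110628007937
```

Call:
step_arm:
  steps: [0.45, 1.5, 0, 30, 0, 0.45, 0, 0, 30, 0, 0.45, 0, 0, 15, 0, 0.45, 0, 0, 7, 0, 0.1, 0, 0, 0, 0, 0.1, 0, 0, 0, 0, 0.1, 0, 0, 0, 0, 0.1, 0, 0, -10, 0, 0.1, 0, 0, -40, 0, 0.1, 0, 0, -50, 0, 0.1, 0, 0, -50, 0, 0.1, 0, 40, -10, 0]
  grip_force: 30

```text
time_s: 18.25
tool_pos: [0.6084, 0.1297, 0.4079]
tool_rot: [-179.8, -0.4, 18.0]
force: [0.3, -0.6, -1.3]
grip_width: 0.0236
grasp_force: 30.0
```

Call:
step_arm:
  steps: [0.1, 0, 58, 0, 0, 0.1, 0, 58, 0, 0, 0.1, 0, 58, 0, 0, 0.1, 0, 58, 0, 0, 0.1, -50, 2, 40, 0, 0.1, -60, 0, 50, 0, 0.1, 0, 0, 40, 0, 0.1, 0, 0, 30, 0, 0.1, 0, 0, 20, 0, 0.1, 0, 0, 12, 0, 0.1, 0, 0, 10, 0, 0.1, 0, 0, 4, 0]
  grip_force: 12

```text
time_s: 19.75
tool_pos: [0.5868, -0.1266, 0.2086]
tool_rot: [180.0, -0.0, 17.6]
force: [-2.3, -1.2, 2.1]
grip_width: 0.0238
grasp_force: 12.0
```

Call:
step_arm:
  steps: [0.1, 0, 0, 4, 0, 0.1, 0, 0, 4, 0, 0.1, 0, 0, 0, 0]
  grip_force: 8

```text
time_s: 20.12
tool_pos: [0.5867, -0.1261, 0.2001]
tool_rot: [180.0, -0.0, 17.6]
force: [-0.1, -0.6, -1.8]
grip_width: 0.0241
grasp_force: 8.0
```

```bash
cat >> h.py <<'E'
def endchk():
    from cell import env
    c=env.read_camera("wrist");o=env.get_obs();e=end_pose(c,o,0);print(o["time_s"],o["tool_pos"].round(4),o["tool_rot"].round(1),o["force"].round(1),e)
    a=np.radians(o["tool_rot"][2]);q=wray(c,(320,e[0]),.012)[:2]-o["tool_pos"][:2];print("end along",q@[np.cos(a),np.sin(a)])
E
python3 -c "
from h import *
endchk()"
```

```text
20.175 [ 0.5867 -0.1261  0.2002] [-180.    -0.    17.6] [ 0.4 -1.  -1.1] (np.int64(143), [(np.int64(296), np.int64(342)), (np.int64(297), np.int64(342))])
end along 0.056955535087855974
```

Call:
step_arm:
  steps: [0.1, 0, 0, 6, 0, 0.1, 0, 0, 5, 0, 0.1, 0, 0, 0, 0, 0.5, 0, 0, 0, 0, 0.5, 0, 0, 1.2, 0, 0.5, 0, 0, 0, 0]

```text
time_s: 20.92
tool_pos: [0.5865, -0.1261, 0.1879]
tool_rot: [-180.0, 0.0, 17.6]
force: [0.4, 0.1, 0.3]
grip_width: 0.0409
grasp_force: 0.0
```

```bash
python3 -c "
from h import *
endchk()"
```

```text
20.975 [ 0.5866 -0.1262  0.188 ] [-180.     0.    17.6] [ 0.2 -0.7 -0.4] (np.int64(142), [(np.int64(295), np.int64(344)), (np.int64(295), np.int64(344))])
end along 0.05819279755789774
```

Call:
step_arm:
  steps: [0.1, 0, 0, 0, 0, 0.1, 0, 0, 0, 0, 0.1, 0, 0, 0, 0, 0.1, 0, 0, -40, 0, 0.1, 0, 0, -50, 0, 0.1, 0, 0, -40, 0, 0.1, 0, 0, 0, -10.5, 0.1, 0, 0, 0, -10.5, 0.1, 0, 0, 0, -10.5, 0.1, 0, 0, 0, -10.5, 0.1, 0, 0, 0, -10.5, 0.1, 0, 0, 0, -10.5]
  grip_force: 40

```text
time_s: 22.48
tool_pos: [0.5863, -0.1263, 0.3177]
tool_rot: [-180.0, -0.0, 80.9]
force: [0.3, 0.4, -0.7]
grip_width: 0.0236
grasp_force: 40.0
```

Call:
step_arm:
  steps: [0.1, 0, 0, 0, -10.5, 0.1, 0, 0, 0, -10.5, 0.1, 0, 0, 0, -10.5, 0.1, 0, 0, 0, -1.9, 0.1, 0, 0, 0, 0]

```text
time_s: 23.1
tool_pos: [0.5865, -0.1263, 0.3179]
tool_rot: [-180.0, -0.0, 113.8]
force: [0.1, -0.3, -0.9]
grip_width: 0.0236
grasp_force: 40.0
```

Call:
step_arm:
  steps: [0.1, -33, -42, 0, 0, 0.1, -33, -42, 0, 0, 0.1, -33, -42, 0, 0, 0.1, -33, -42, 0, 0, 0.1, -33, -42, 20, 0, 0.1, 0, 0, 20, 0, 0.1, 0, 0, 0, 0, 0.1, 0, 0, 0, 0]

```text
time_s: 24.1
tool_pos: [0.4632, -0.361, 0.2783]
tool_rot: [180.0, -0.0, 114.1]
force: [0.1, 0.6, -1.1]
grip_width: 0.0238
grasp_force: 40.0
```

```bash
python3 - <<'E'
from cell import env
from h import *
c=env.read_camera("wrist");o=env.get_obs();print(o["time_s"],o["tool_pos"],o["tool_rot"])
np.savez("w5.npz",im=c["image"],R=c["R"],t=c["t"],k=c["camera_matrix"])
cv2.imwrite("pics/w5.png",c["image"][:,:,::-1])
b=[.524,-.336,np.radians(24.1)]
print("short1 far end top corners",wp(c,T(b,[[.056,.06,.06],[.08,.06,.06]])).round(1).tolist(),"base_a",wp(c,T(b,[[-.08,.06,.036],[-.08,.036,.036],[-.1,.08,.012],[.1,.08,.012]])).round(1).tolist())
E
```

```text
24.15 [ 0.46327924 -0.36108783  0.27866358] [1.79933949e+02 2.52152536e-02 1.14130150e+02]
short1 far end top corners [[491.7, 145.2], [517.4, 147.4]] base_a [[300.7, 136.7], [301.0, 169.7], [277.0, 110.5], [505.7, 121.3]]
```

View pics/w5.png

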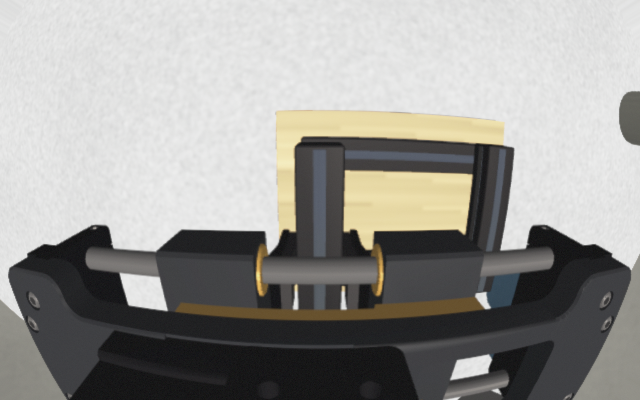

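The picture shows short 1 in place, with its end corners at (487,145) and (513,147), about 3 mm short of nominal and within tolerance. Board corners at (276,111) and (503,121) match the prediction. I'll lower the second short rail.

Call:
step_arm:
  steps: [0.1, 0, 0, 25, 0, 0.1, 0, 0, 17, 0, 0.1, 0, 0, 8, 0, 0.1, 0, 0, 3, 0, 0.1, 0, 0, 1.5, 0, 0.1, 0, 0, 0, 0, 0.1, 0, 0, 0, 0]

```text
time_s: 25.02
tool_pos: [0.462, -0.3626, 0.2241]
tool_rot: [180.0, 0.1, 114.0]
force: [0.2, 0.9, 1.0]
grip_width: 0.0238
grasp_force: 40.0
```

Call:
step_arm:
  steps: [0.1, 0, 0, 0.5, 0, 0.1, 0, 0, 0, 0, 0.3, 0, 0, 0, 0, 0.45, 0, 0, 0, 0, 0.45, 0, 0, 0, 0, 0.45, 0, 0, -40, 0, 0.45, 0, 0, -50, 0, 0.45, 0, 0, -50, 0, 0.45, 0, 0, -30, 10.5, 0.45, 0, 0, 0, 10.5, 0.45, 0, 0, 0, 10.5, 0.45, 0, 0, 0, 10.5]

```text
time_s: 26.52
tool_pos: [0.4618, -0.3623, 0.393]
tool_rot: [180.0, -0.0, 71.6]
force: [-0.6, -0.4, -0.3]
grip_width: 0.039
grasp_force: 0.0
```

Call:
step_arm:
  steps: [0.45, 0, 0, 0, 10.5, 0.45, 0, 0, 0, 10.5, 0.45, 0, 0, 0, 10.5, 0.45, 0, 0, 0, 10.5, 0.45, 0, 0, 0, 10.5, 0.45, 0, 0, 0, 2, 0.45, 0, 0, 0, 0]

```text
time_s: 27.4
tool_pos: [0.4618, -0.3623, 0.3929]
tool_rot: [-180.0, 0.0, 17.6]
force: [0.1, 0.0, 0.3]
grip_width: 0.0391
grasp_force: 0.0
```

```bash
python3 - <<'E'
from cell import env
from h import *
c=env.read_camera("top")["image"][150:250,370:490];c=cv2.resize(c,None,fx=5,fy=5,interpolation=cv2.INTER_CUBIC);cv2.imwrite("pics/t5.png",c[:,:,::-1])
o=env.get_obs();print(o["time_s"],o["tool_pos"],o["tool_rot"])
q=T(rack,[slope(.08,-.144,.012)])[0];a=np.radians(17.66);d=q-o["tool_pos"];print(q,"dx,dy",d[:2]@[np.cos(a),np.sin(a)],d[:2]@[np.sin(a),-np.cos(a)])
E
```

```text
27.45 [ 0.46187222 -0.36229968  0.39296202] [-1.79993525e+02 -4.21820306e-04  1.76311187e+01]
[0.60679236 0.07068597 0.07468515] dx,dy 0.26944451409782877 -0.3686164351730843
```

Call:
step_arm:
  steps: [0.45, 34, -46, -15, 0, 0.45, 34, -46, 0, 0, 0.45, 34, -46, 0, 0, 0.45, 34, -46, 0, 0, 0.45, 34, -46, 0, 0, 0.45, 34, -46, 0, 0, 0.45, 34, -46, 0, 0, 0.45, 31, -47, 20, 0, 0.45, 0, 0, 40, 0, 0.45, 0, 0, 20, 0, 0.45, 0, 0, 0, 0]

```text
time_s: 28.82
tool_pos: [0.607, 0.0692, 0.3269]
tool_rot: [180.0, 0.2, 17.4]
force: [0.9, 0.0, 0.5]
grip_width: 0.0391
grasp_force: 0.0
```

```bash
python3 -c "
from h import *
rail_check(-.144,.16)"
```

```text
28.875 [0.6075 0.0691 0.3285] [179.99  -0.    17.4 ]
0.0 109 None
0.01 120 295 325 tool y -0.0066 rack xy [ 0.00131029 -0.13949065]
0.02 132 296 324 tool y -0.0065 rack xy [-0.00824899 -0.13955253]
0.03 143 296 324 tool y -0.0064 rack xy [-0.0167207  -0.13955261]
0.04 155 296 324 tool y -0.0063 rack xy [-0.02571317 -0.13966692]
centre: dx -0.00024408036030817927 dy -0.0017506054051296585
```

Call:
step_arm:
  steps: [0.45, -2, -6.4, 20, 0, 0.45, 0, 0, 30, 0, 0.45, 0, 0, 18, 0, 0.45, 0, 0, 7, 0, 0.1, 0, 0, 0, 0, 0.1, 0, 0, 0, 0, 0.1, 0, 0, 0, 0, 0.1, 0, 0, -10, 0, 0.1, 0, 0, -40, 0, 0.1, 0, 0, -50, 0, 0.1, 0, 0, -50, 0, 0.1, 0, 40, -10, 0]
  grip_force: 30

```text
time_s: 30.38
tool_pos: [0.6163, 0.0414, 0.4176]
tool_rot: [-179.9, -0.4, 17.9]
force: [-0.1, 0.1, -3.4]
grip_width: 0.0236
grasp_force: 30.0
```

Call:
step_arm:
  steps: [0.1, 0, 50, 0, 0, 0.1, 0, 50, 0, 0, 0.1, -24, 48, 20, 0, 0.1, -30, 0, 50, 0, 0.1, -30, 0, 50, 0, 0.1, 0, 0, 35, 0, 0.1, 0, 0, 20, 0, 0.1, 0, 0, 14, 0, 0.1, 0, 0, 10, 0, 0.1, 0, 0, 8, 0, 0.1, 0, 0, 6, 0, 0.1, 0, 0, 4, 0]
  grip_force: 10

```text
time_s: 31.88
tool_pos: [0.5804, -0.1287, 0.1961]
tool_rot: [180.0, -0.0, 17.5]
force: [1.2, 0.6, -1.6]
grip_width: 0.0237
grasp_force: 10.0
```

Call:
step_arm:
  steps: [0.1, 0, 0, 5, 0, 0.1, 0, 0, 2, 0, 0.1, 0, 0, 0, 0, 0.5, 0, 0, 0, 0, 0.5, 0, 0, 1, 0, 0.5, 0, 0, 0, 0]

```text
time_s: 32.62
tool_pos: [0.5799, -0.1286, 0.1877]
tool_rot: [-180.0, 0.0, 17.5]
force: [-0.6, 0.1, 0.2]
grip_width: 0.0419
grasp_force: 0.0
```

```bash
python3 -c "
from h import *
endchk()"
```

```text
32.675 [ 0.5799 -0.1286  0.1877] [-180.     0.    17.5] [0.5 0.5 0.3] (np.int64(78), [(np.int64(295), np.int64(345)), (np.int64(295), np.int64(345))])
end along 0.09042644195237491
```

View pics/t5.png

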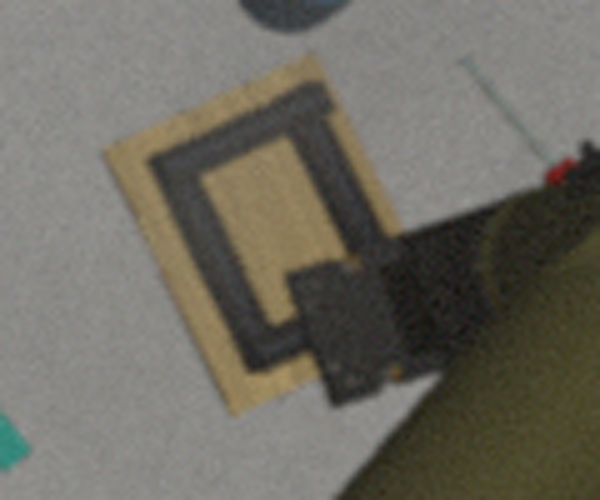

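The crop shows both shorts lying square across the bottom pair. The long rail sits 9 mm forward in the grip, so I'll shift along it before closing.

Call:
step_arm:
  steps: [0.5, 9, 0, 0, 0, 0.5, 0, 0, 0, 0, 0.1, 0, 0, 0, 0, 0.1, 0, 0, 0, 0, 0.1, 0, 0, 0, 0]
  grip_force: 40

```text
time_s: 33.3
tool_pos: [0.5885, -0.126, 0.188]
tool_rot: [180.0, -0.0, 17.5]
force: [-0.2, -0.1, -0.4]
grip_width: 0.024
grasp_force: 40.0
```

```bash
python3 - <<'E'
from h import *
endchk()
# TCP targets for longs
for y in(.048,-.048): print(T([.524,-.336,np.radians(24.1)],[[0,y,0]])[0])
E
```

```text
33.35 [ 0.5885 -0.126   0.188 ] [-180.     0.    17.5] [-0.5  0.  -0.1] (np.int64(97), [(np.int64(294), np.int64(344)), (np.int64(294), np.int64(344))])
end along 0.08091463465415735
[ 0.50440014 -0.29218396  0.        ]
[ 0.54359986 -0.37981604  0.        ]
```

Call:
step_arm:
  steps: [0.1, 0, 0, -40, 0, 0.1, 0, 0, -50, 0, 0.1, 0, 0, -40, -6.6, 0.1, -29, 42.5, 0, 0, 0.1, -29, 42.5, 0, 0, 0.1, -29, 42.5, 0, 0, 0.1, -29, 42.5, 0, 0, 0.1, -29, 43, 0, 0, 0.1, 0, 0, 0, 0, 0.1, 0, 0, 0, 0]

```text
time_s: 34.6
tool_pos: [0.5431, -0.3794, 0.3174]
tool_rot: [-179.9, 0.0, 24.1]
force: [1.3, 0.2, -2.1]
grip_width: 0.0236
grasp_force: 40.0
```

```bash
python3 - <<'E'
from cell import env
from h import *
c=env.read_camera("wrist");o=env.get_obs();print(o["time_s"],o["tool_pos"],o["tool_rot"])
np.savez("w6.npz",im=c["image"],R=c["R"],t=c["t"],k=c["camera_matrix"])
cv2.imwrite("pics/w6.png",c["image"][:,:,::-1])
b=[.524,-.336,np.radians(24.1)]
print("far short top corners",wp(c,T(b,[[.08,.06,.06],[.08,-.06,.06],[.056,.06,.06]])).round(1).tolist(),"board",wp(c,T(b,[[.1,.08,.012],[.1,-.08,.012]])).round(1).tolist())
E
```

```text
34.65 [ 0.54371731 -0.37835882  0.31740492] [-1.79903898e+02 -2.17117080e-02  2.41633445e+01]
far short top corners [[185.1, 112.0], [335.1, 106.1], [186.2, 141.3]] board [[186.5, 94.0], [354.5, 87.5]]
```

View pics/w6.png

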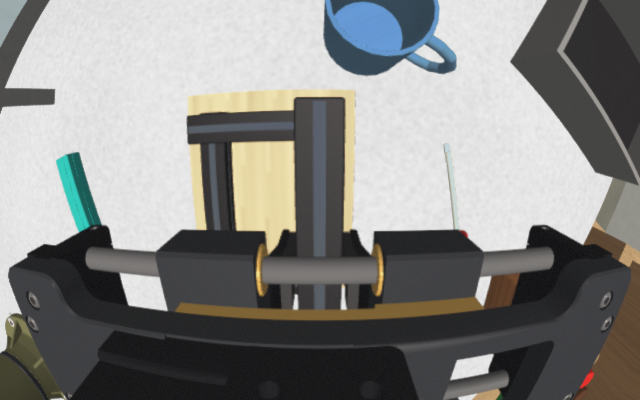

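Far short's left corner is at (188,116) and the board's far corners are at (189,97) and (355,91), about 3 px below prediction. I'll trim -2 mm along and lower the long rail.

Call:
step_arm:
  steps: [0.1, -2, 2, 25, 0, 0.1, 0, 0, 25, 0, 0.1, 0, 0, 12, 0, 0.1, 0, 0, 5, 0, 0.1, 0, 0, 1.5, 0, 0.1, 0, 0, 0, 0, 0.1, 0, 0, 0, 0]

```text
time_s: 35.52
tool_pos: [0.5424, -0.3824, 0.2502]
tool_rot: [180.0, -0.0, 24.1]
force: [0.4, -0.3, -2.4]
grip_width: 0.0232
grasp_force: 40.0
```

Call:
step_arm:
  steps: [0.1, 0, 0, 1.2, 0, 0.1, 0, 0, 0.8, 0, 0.1, 0, 0, 0, 0, 0.3, 0, 0, 0, 0, 0.45, 0, 0, 0, 0, 0.45, 0, 0, 0, 0, 0.45, 0, 0, -40, 0, 0.45, 0, 0, -50, 0, 0.45, 0, 0, -50, 0, 0.45, 0, 0, -15, 6.5, 0.45, 0, 0, 0, 0]

```text
time_s: 36.9
tool_pos: [0.5423, -0.3826, 0.404]
tool_rot: [179.9, -0.1, 17.7]
force: [-0.1, 0.3, -0.8]
grip_width: 0.0391
grasp_force: 0.0
```

Call:
step_arm:
  steps: [0.45, 18, -55, 0, 0, 0.45, 18, -55, 0, 0, 0.45, 18, -55, 0, 0, 0.45, 18, -55, 0, 0, 0.45, 18, -55, 0, 0, 0.45, 18, -55, 0, 0, 0.45, 18, -55, 0, 0, 0.45, 18, -55, 0, 0, 0.45, 18, -55, 0, 0, 0.45, 18, -55, 0, 0, 0.45, 18, -54, 0, 0, 0.45, 0, 0, 0, 0]

```text
time_s: 38.4
tool_pos: [0.5462, 0.2602, 0.3998]
tool_rot: [-179.9, 0.2, 18.3]
force: [-0.2, 0.1, -0.3]
grip_width: 0.0391
grasp_force: 0.0
```

Call:
step_arm:
  steps: [0.45, 0, 0, 40, 0, 0.45, 0, 0, 30, 0, 0.45, 0, 0, 5, 0, 0.45, 0, 0, 0, 0]

```text
time_s: 38.9
tool_pos: [0.5485, 0.2529, 0.3275]
tool_rot: [180.0, 0.0, 17.6]
force: [0.0, -0.0, 0.9]
grip_width: 0.0392
grasp_force: 0.0
```

```bash
python3 - <<'E'
from h import *
rail_check(.048,.16)
from cell import env
c=env.read_camera("top")["image"][150:250,370:490];c=cv2.resize(c,None,fx=5,fy=5,interpolation=cv2.INTER_CUBIC);cv2.imwrite("pics/t6.png",c[:,:,::-1])
E
```

```text
38.95 [0.5488 0.2531 0.3284] [-1.7999e+02 -7.0000e-02  1.7600e+01]
0.0 110 None
0.01 121 310 339 tool y 0.0054 rack xy [0.00117523 0.04193864]
0.02 132 311 338 tool y 0.0053 rack xy [-0.00761254  0.04200649]
0.03 144 311 339 tool y 0.0058 rack xy [-0.01690847  0.04158673]
0.04 156 311 339 tool y 0.0056 rack xy [-0.02592983  0.04174597]
centre: dx -7.954443774160125e-05 dy -0.0005829106745865563
```

Call:
step_arm:
  steps: [0.45, 2, 5.5, 20, 0, 0.45, 0, 0, 30, 0, 0.45, 0, 0, 18, 0, 0.45, 0, 0, 7, 0, 0.1, 0, 0, 0, 0, 0.1, 0, 0, 0, 0, 0.1, 0, 0, 0, 0, 0.1, 0, 0, -10, 0, 0.1, 0, 0, -40, 0, 0.1, 0, 0, -50, 0, 0.1, 0, 0, -50, 0, 0.1, 0, 40, -10, 0]
  grip_force: 30

```text
time_s: 40.5
tool_pos: [0.5638, 0.2142, 0.4173]
tool_rot: [-179.8, -0.4, 18.0]
force: [0.4, -0.4, -1.9]
grip_width: 0.0239
grasp_force: 30.0
```

Call:
step_arm:
  steps: [0.1, 0, 55, 0, 0, 0.1, 0, 55, 0, 0, 0.1, 0, 55, 0, 0, 0.1, 0, 55, 0, 0, 0.1, 0, 55, 0, 0, 0.1, -28, 54, 20, 0, 0.1, -30, 0, 50, 0, 0.1, -30, 0, 50, 0, 0.1, 0, 0, 35, 0, 0.1, 0, 0, 20, 0, 0.1, 0, 0, 14, 0, 0.1, 0, 0, 10, 0]
  grip_force: 12

```text
time_s: 42.0
tool_pos: [0.5807, -0.128, 0.2142]
tool_rot: [180.0, -0.1, 17.6]
force: [1.4, -0.4, -0.3]
grip_width: 0.0238
grasp_force: 12.0
```

Call:
step_arm:
  steps: [0.1, 0, 0, 8, 0, 0.1, 0, 0, 6, 0, 0.1, 0, 0, 4, 0, 0.1, 0, 0, 0, 0]
  grip_force: 10

```text
time_s: 42.5
tool_pos: [0.5797, -0.1282, 0.1958]
tool_rot: [-180.0, 0.0, 17.6]
force: [-0.3, 0.1, -1.0]
grip_width: 0.024
grasp_force: 10.0
```

Call:
step_arm:
  steps: [0.1, 0, 0, 5, 0, 0.1, 0, 0, 2, 0, 0.1, 0, 0, 0, 0, 0.5, 0, 0, 0, 0, 0.5, 0, 0, 1, 0, 0.5, 0, 0, 0, 0]

```text
time_s: 43.25
tool_pos: [0.5797, -0.1281, 0.1876]
tool_rot: [-180.0, 0.0, 17.6]
force: [0.1, -0.2, -0.0]
grip_width: 0.0413
grasp_force: 0.0
```

```bash
python3 -c "
from h import *
endchk()"
```

```text
43.3 [ 0.5797 -0.1281  0.1877] [-180.     0.    17.6] [ 0.4  1.1 -0.6] (np.int64(89), [(np.int64(295), np.int64(345)), (np.int64(295), np.int64(345))])
end along 0.08478187790301991
```

View pics/t6.png

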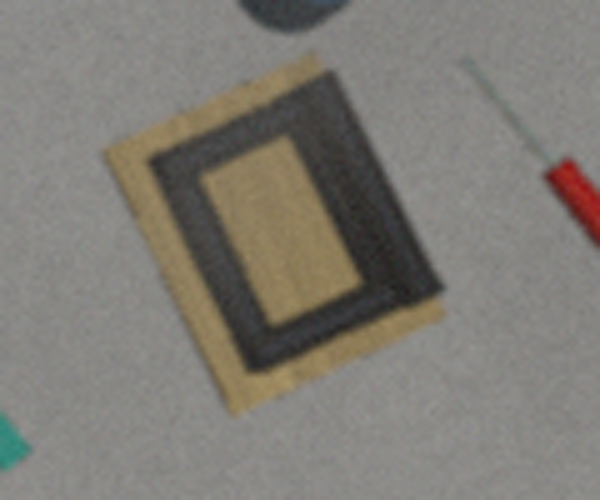

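Call:
step_arm:
  steps: [0.5, 4.5, 0, 0, 0, 0.5, 0, 0, 0, 0, 0.1, 0, 0, 0, 0, 0.1, 0, 0, 0, 0, 0.1, 0, 0, 0, 0, 0.1, 0, 0, -40, 0, 0.1, 0, 0, -50, 0, 0.1, 0, 0, -40, -6.5, 0.1, -35, 30, 0, 0, 0.1, -35, 30, 0, 0, 0.1, -36, 30, 0, 0, 0.1, -36, 30, 0, 0]
  grip_force: 40

```text
time_s: 44.8
tool_pos: [0.5025, -0.2954, 0.3178]
tool_rot: [-180.0, -0.0, 24.1]
force: [0.3, -1.0, -1.8]
grip_width: 0.0239
grasp_force: 40.0
```

Call:
step_arm:
  steps: [0.1, 0, 0, 0, 0, 0.1, 0, 0, 0, 0]

```text
time_s: 45.05
tool_pos: [0.5035, -0.2939, 0.3177]
tool_rot: [-179.9, -0.0, 24.1]
force: [0.5, 0.6, -1.5]
grip_width: 0.0235
grasp_force: 40.0
```

```bash
python3 - <<'E'
from cell import env
from h import *
c=env.read_camera("wrist");o=env.get_obs();print(o["time_s"],o["tool_pos"],o["tool_rot"])
b=[.5225,-.3368,np.radians(24.1)]
print("top crop px: long far R/L, near R/L",((proj(T(b,[[.08,-.06,.084],[.08,-.036,.084],[-.08,-.06,.084],[.08,.06,.06],[-.08,.06,.06]]))-[370,150]+.5)*5-.5).round(0).tolist())
g=cv2.cvtColor(c["image"],7);cv2.imwrite("pics/w7.png",c["image"][:,:,::-1])
print("wrist pred long far end",wp(c,T(b,[[.08,-.036,.084],[.08,-.06,.084]])).round(1).tolist(),"board",wp(c,T(b,[[.1,.08,.012],[.1,-.08,.012]])).round(1).tolist())
E
```

```text
45.1 [ 0.50403975 -0.29309866  0.31759434] [-1.79931557e+02 -1.71906006e-02  2.41794321e+01]
top crop px: long far R/L, near R/L [[334.0, 67.0], [301.0, 82.0], [447.0, 291.0], [160.0, 150.0], [269.0, 372.0]]
wrist pred long far end [[434.7, 109.6], [464.2, 112.2]] board [[282.2, 88.3], [450.3, 94.5]]
```

View pics/w7.png

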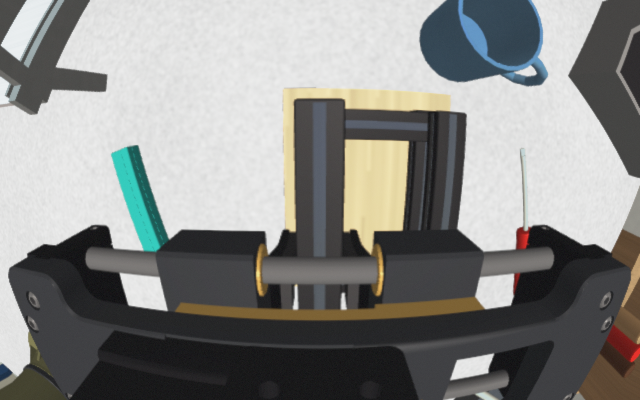

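The placed long rail's far end is at (437,111)–(466,113), within about 2 px of prediction. I'll lower the last rail.

Call:
step_arm:
  steps: [0.1, -1, 1.2, 25, 0, 0.1, 0, 0, 25, 0, 0.1, 0, 0, 12, 0, 0.1, 0, 0, 5, 0, 0.1, 0, 0, 1.5, 0, 0.1, 0, 0, 0, 0, 0.1, 0, 0, 1, 0, 0.1, 0, 0, 0, 0, 0.1, 0, 0, 0, 0]

```text
time_s: 46.22
tool_pos: [0.5031, -0.2958, 0.2486]
tool_rot: [180.0, -0.0, 24.1]
force: [-0.6, 0.3, -1.0]
grip_width: 0.0237
grasp_force: 40.0
```

Call:
step_arm:
  steps: [0.1, 0, 0, 0.5, 0, 0.1, 0, 0, 0, 0, 0.3, 0, 0, 0, 0, 0.45, 0, 0, 0, 0, 0.45, 0, 0, 0, 0, 0.45, 0, 0, -40, 0, 0.45, 0, 0, -50, 0, 0.45, -30, -40, -40, 0, 0.45, -30, -50, 0, 0, 0.45, 0, -50, 0, 0, 0.45, 0, -50, 0, 0, 0.45, 0, 0, 0, 0]

```text
time_s: 47.72
tool_pos: [0.3709, -0.1448, 0.3767]
tool_rot: [-179.9, -0.0, 24.4]
force: [-1.1, -1.0, 0.7]
grip_width: 0.039
grasp_force: 0.0
```

```bash
python3 - <<'E'
from cell import env
from h import *
im=env.read_camera("top")["image"]
s=env.read_camera("scene")["image"][170:260,150:290]
a=cv2.resize(im[150:250,370:490],None,fx=3.2,fy=3.2,interpolation=cv2.INTER_CUBIC);b=cv2.resize(s,(400,320))[:,:400]
cv2.imwrite("pics/t8.png",np.hstack([a,b])[:,:,::-1])
o=env.get_obs();print(o["time_s"],o["tool_pos"],o["force"])
E
```

```text
47.825 [ 0.37180471 -0.14779344  0.37735406] [0.82125219 0.46261351 0.54105928]
```

View pics/t8.png

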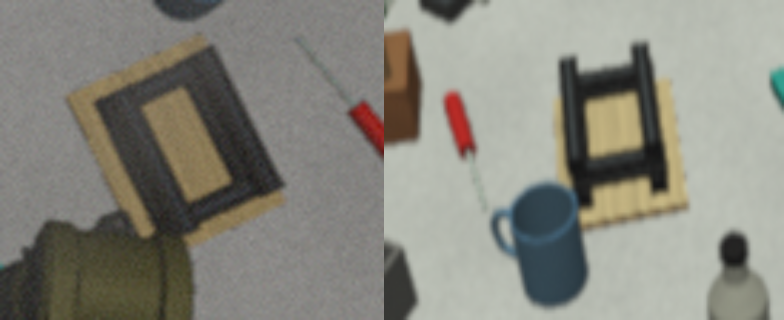

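The final picture shows the complete crib: both longs over both shorts, corners aligned in the top view, with the mug, flask and screwdriver untouched. The gripper is clear, so I'm handing in.

```bash
python3 -c "
from cell import env
print(env.sign_off())"
```

```text
the job is handed in; nothing more can be done
None
```

All four rails are stacked crosswise on the board and the job was handed in at about 48 s; the sign-off returned no verdict, but the last pictures show the corners lined up to within a few millimetres and the mug, flask and screwdriver untouched.

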